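Home the measuring slide and zero it with the sunken key

TASK

Zero the measuring slide: with the fingers, push its stage along the rails all the way against the white end stop, and only then reach a fingertip into the well of the blue-rimmed box, press the sunken blue key fully down, hold it down for two seconds and let it come up again. The stage must stay home against its stop. Do not press the yellow key or the red stop button, do not lift or tip anything, and leave both key boxes and the gauges where they stand.

Things in the scene. Friction and masses are not known exactly. Their poses are not given: they have to be found in the camera images.
- slide_base: Fixed dark steel slide base, 130 (x) x 290 (y) x 24 mm high, lying on the table; origin at the centre of its underside. Its own y axis runs along the rails: the white end stop (130 x 14 x 48 mm high) stands at its -y end, and pushing the stage along the base's own -y takes it home
- stage (a joint): Distance of the stage from its home, in m: 0 = home, against the white stop; at most 0.115. The stage is an aluminium plate 120 x 110 mm (top 46 mm above the table) with an orange holed plate (top at 60 mm) and, flush with its edge away from the stop, a black upright push plate 80 mm wide (along the base's x), 12 mm thick, from 46 to 88 mm above the table. It slides with about 3 N of friction and stays where it is left; it cannot be lifted
- push_face (a point): Centre of the outer face (the side away from the stop) of the black push plate, 67 mm above the table; axes as slide_base. Push here towards the base's -y; nothing above the base slab (24 mm high) stands in the way on that side
- push_face_home (a point): Where push_face lies when the stage is home; fixed to the base, axes as slide_base
- zero_box: Loose white key box, blue rim round its well, blue key; 80 (x) x 110 (y) x 50 mm high, about 0.8 kg; origin at the centre of its underside, standing flat with yaw
- zero_well (a point): Centre of the mouth of the blue-rimmed well, level with the box's top, 50 mm above the table. The well is rectangular, 36 mm along the box's x by 56 mm along its y, 31 mm deep, straight-walled. The blue key stands in its middle: 20 (x) x 30 (y) mm, flat top 22 mm below the mouth when up (27 mm when fully down). Axes as the box
- zero_key (a joint): Travel of the blue key, in m: 0 = up, 0.005 = fully down; springs back; about 2 N to start, 6 N fully down
- lamp_box: The other key box, the same in shape and size but with a yellow rim and yellow key: not to be pressed or moved; origin at the centre of its underside. The two boxes change places between runs
- lamp_key (a joint): Travel of the yellow key, in m: 0 = up, 0.005 = fully down; leave alone
- estop_box: Fixed yellow stop-button box, 72 x 72 x 45 mm, with a red mushroom button (38 mm across) up to 68 mm above the table; origin at the centre of its underside
- estop (a joint): Travel of the red stop button, in m: 0 = up, 0.006 = pressed; leave alone
- ring_gauge: Loose steel ring gauge, 56 mm outside, 28 mm bore, 22 mm high, 0.25 kg; origin at the centre of its underside; leave alone
- plug_gauge: Loose brass plug gauge standing upright, 32 mm foot, 18 mm stem, 60 mm high, 0.15 kg; origin at the centre of its underside; leave alone
Mind the look-alikes: they are no part of the job. Several things look just like the estop_box: the one meant starts nearest to the robot's base. What is shaped like the zero_box but pink is not meant.

How it is judged:
By the outcome, as a careful person would: the job done as asked, in the order asked, and still so for the second after the job is handed in, with the robot touching nothing.
It also fails if it takes over 53 s, if anything falls off the work surface, if the arm or the gripper's body presses on something with over 40 N, if the wrist force passes 120 N, or if a joint passes its speed limit or range.

ROBOT

A 6-joint arm with a two-finger parallel gripper is mounted at the origin on the work surface. World frame = base frame: x ahead of the robot, y to its left, z up, the work surface at z = 0. Lengths are in m, angles in rad, forces in N, time in s.
With the tool pointing down it reaches from about 0.375 to 0.9 m from the base axis. Payload 3.1 kg.
Tool frame: the origin (TCP) lies where the fingers leave the gripper's body, on its centre line; the fingertips stand 73 mm ahead of it and the grasp point (between the pads) lies 54 mm ahead of it; z points along the fingers, y is the line along which they close (so a half turn about z gives the same grasp; the last joint's range is limited). The gripper opens to 85 mm and grips with 20 to 120 N. Pads are 22 mm wide; open, the fingers measure 114 mm over their backs; the gripper's body (76 mm by 85 mm) begins 54 mm behind the grasp point. The pads swing forward as they close: fully open they stand 13 mm farther back than shut.
Start: joints at [1.137, 0.527, 1.433, -0, 1.181, -0.178], TCP at [0.158, 0.605, 0.304] pointing down, gripper open.
Joint ranges: [-3.08, 3.08], [-0.75, 2.2], [0.22, 2.44], [-1.43, 4.57], [0, 2.65], [-2.85, 2.85]. Speed limits (rad/s): [2.79, 2.79, 3.14, 3.14, 3.14, 3.14].

INTERFACE

Orientations are given as a unit quaternion [x, y, z, w].
In Python, from station import manip gives the robot as it stands.
- The arm moves only by the shell command python3 -m crank 'ROWS' [FORCE]. ROWS is JSON, a list of rows, each an object with "dp": the shift along the tool's x, y, z normalised to -1 to 1, where 1 is 50 cm, a list of three; "delta_rot": the turn, a rotation vector about the tool's x, y, z normalised to -1 to 1, where 1 is 2 pi rad, a list of three; "fingers": the opening, from -1 (shut) to 1 (fully open). A call has 1 to 12 rows; each row shifts and turns the commanded pose from where the row before left it, along the tool's axes as they then stand; what a row does not reach is not made up. A row lasts 1/12 s, in which the tool goes at most 41.7 mm and 7.16 degrees, less where a joint would pass 70% of its speed; a pose out of reach is approached as far as the arm can. A call with a number of a shift or a turn outside -1 to 1 is refused whole. A call with a gripper value outside its range is refused whole. The fingers move at their own pace and stop on an object; FORCE is the grip in N (left out, the last holds). Time passes only in rows, so rows that do not move let the fingers close. It gives the time, the measured TCP pose, the force, the opening and the grip force at its end, in the units of the state.
- manip.sense(): the state, without advancing time (a new reading comes with each control period).
- manip.snapshot(name): name is "side" or "top"; returns (picture, depth): 480x640x3 uint8, red, green, blue; 480x640 float32, m along the optical axis (not along the pixel's ray), 0 where there is no reading.
- manip.camera_model(name): a dict with "fx", "fy", "cx", "cy" (pixels), "k1" (the pictures are not rectified: a ray, as slopes to the right and down, at radius r is drawn at 1 + k1 r^2 times it, then the intrinsics apply), "origin" and "attitude" of the camera in the world. Camera axes: x right, y up, looking along -z (the intrinsics and any distortion apply to the point x, -y, -z); pixel columns grow to the right and rows downward; lengths in m; the calibration is good to about 2 mm. A picture is of the moment at which its call begins. camera_model takes no time and is no camera call.
- manip.sign_off(): hands the job in; it is judged then, once.
The state is a dict: "t": time; "q": joint angles; "qd": joint speeds; "tau": joint torques, N m; "tcp_pos": TCP position; "tool_rot": TCP orientation; "force": force on the tool from outside, world axes, zero at the start; "ft_torque": the same for the moment, N m; "finger_gap": opening from 0.0 (shut) to 1.0 (fully open); "gripper_force": force on a finger pad.
Only numpy, scipy, OpenCV 4.12 (cv2) and the standard library are available. Lean on these libraries where they do the work, as an engineer would, in place of code of your own. Each camera call takes 0.05 s, during which the arm holds its last target. There are 200 camera calls.

## Working session

There is one attempt and no reset: what is moved stays moved. The work goes in short steps, Python scripts to look and compute and a shell command to move; the robot and the scene stay as the last step left them, time stands still between calls to the robot, and variables do not carry over. Pictures are saved under pics/ and viewed, at most 10 in all, crops included, and the job is handed in when it is done.

```bash
mkdir -p pics; ls; cat > h.py <<'E'
import numpy as np, cv2
from station import manip
from scipy.spatial.transform import Rotation as R
def cam(n):
    return manip.camera_model(n)
def rot(c):
    a=np.array(c["attitude"],float)
    return a if a.shape==(3,3) else R.from_quat(a).as_matrix()
def ray(c,u,v):
    x=(np.asarray(u,float)-c["cx"])/c["fx"]; y=(np.asarray(v,float)-c["cy"])/c["fy"]
    rd=np.hypot(x,y); r=rd.copy()
    for _ in range(30): r=rd/(1+c["k1"]*r*r)
    s=np.where(rd>0,r/np.maximum(rd,1e-9),1)
    return np.stack([x*s,-y*s,-np.ones_like(x)],-1)@rot(c).T
def onplane(c,u,v,z):
    d=ray(c,u,v); o=np.array(c["origin"]); return o+d*((z-o[2])/d[...,2])[...,None]
def cloud(c,D):
    v,u=np.mgrid[:480,:640]; return np.array(c["origin"])+ray(c,u,v)*D[...,None]
E
python3 - <<'E'
from h import *
for n in("side","top"):
    p,d=manip.snapshot(n); cv2.imwrite(f"pics/{n}0.png",p[...,::-1]); np.savez(f"{n}0.npz",p=p,d=d); print(cam(n))
print(manip.sense())
E
```

```text
pics
{'fx': 608.0151907095855, 'fy': 608.0151907095855, 'cx': 314.23401067215843, 'cy': 243.7400161393007, 'k1': -0.0031512713889360337, 'origin': array([ 0.27633756, -0.62706887,  0.78789728]), 'attitude': array([ 0.34770255, -0.08547129, -0.20711867,  0.91043915])}
{'fx': 459.78064486262633, 'fy': 459.78064486262633, 'cx': 318.5435826412738, 'cy': 241.95254079439474, 'k1': -0.0820571891822638, 'origin': array([ 0.48114799, -0.0568128 ,  0.766205  ]), 'attitude': array([-0.05166438,  0.05757667,  0.70527953, -0.70469604])}
{'t': 0.1, 'q': array([ 1.13650183e+00,  5.28371496e-01,  1.43379765e+00, -1.78213292e-05,
        1.18141902e+00, -1.78514990e-01]), 'qd': array([ 0.00148413, -0.00129324, -0.00160313, -0.00175898,  0.00041533,
        0.00071673]), 'tau': array([-2.72788602e-04, -4.43303740e+01, -1.78585142e+01, -2.44172506e-04,
        3.94662609e-03,  5.07550695e-06]), 'tcp_pos': array([0.15788709, 0.60419227, 0.30302492]), 'tool_rot': array([ 1.27537988e-01,  9.91833185e-01, -9.53772108e-04, -2.93100033e-04]), 'force': array([-0.03022374, -0.06914139,  1.20660654]), 'ft_torque': array([-0.00719803, -0.0082898 , -0.02253941]), 'gripper_force': 0.0, 'finger_gap': 0.9963376768145047}
```

View pics/top0.png

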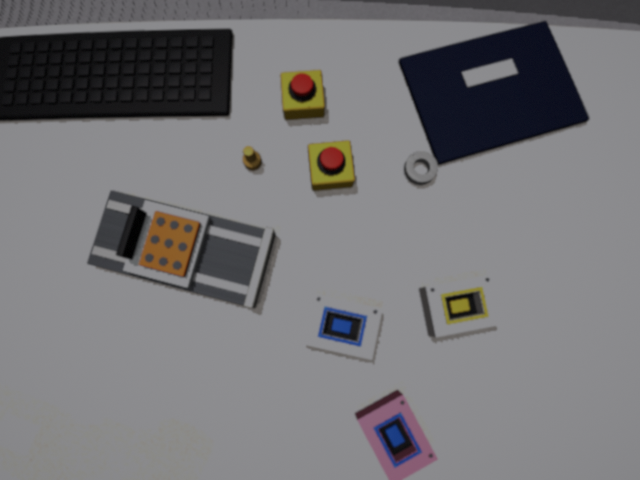

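View pics/side0.png

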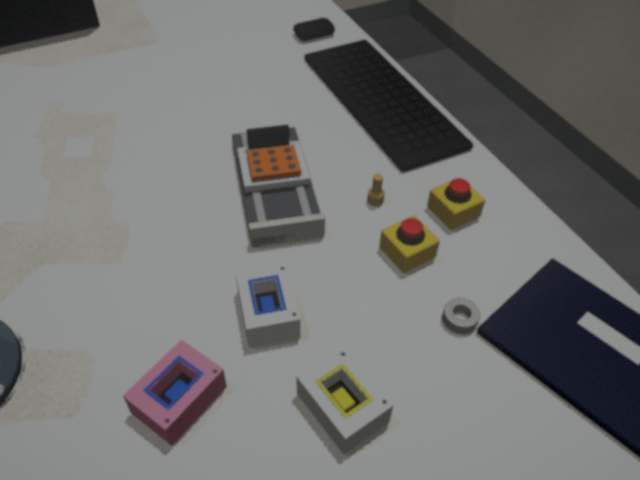

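The top view shows the slide base at left, with the black push plate at (132,232), the orange plate at (170,243) and the white stop at (260,268). The white box with the blue rim is at (343,327), the yellow one at (463,305) and the pink decoy at (397,437). The side view shows the same scene: push plate (268,136), blue well (267,296).

```bash
cat > m.py <<'E'
from h import *
def measure(n,p,d):
    c=cam(n); P=cloud(c,d); hsv=cv2.cvtColor(p,cv2.COLOR_RGB2HSV); H,S,V=[hsv[...,i].astype(int) for i in range(3)]
    ok=d>0; out={}
    bl=(H>100)&(H<130)&(S>120)&(V>80)
    nl,lab,st,ce=cv2.connectedComponentsWithStats(cv2.morphologyEx(bl.astype(np.uint8),cv2.MORPH_CLOSE,np.ones((9,9))))
    for i in range(1,nl):
        if st[i,4]<300: continue
        m=((lab==i)&bl).astype(np.uint8); k=cv2.findNonZero(m)
        q=cv2.boxPoints(cv2.minAreaRect(k)); W=onplane(c,q[:,0],q[:,1],.05)[:,:2]
        zz=P[(m>0)&ok][:,2]
        rr=cv2.minAreaRect(W.astype(np.float32)*1000)
        print(n,'blue px',ce[i],'rim centre mm',np.round(rr[0],1),'size',np.round(rr[1],1),'ang',round(rr[2],1),'z hi/lo',np.round(np.percentile(zz,[95,5]),4))
    orr=(H>5)&(H<16)&(S>150)&(V>100)
    nl,lab,st,ce=cv2.connectedComponentsWithStats(orr.astype(np.uint8)); i=1+np.argmax(st[1:,4]); k=np.argwhere(lab==i)[:,::-1]
    W=onplane(c,k[:,0],k[:,1],.06)[:,:2]; rr=cv2.minAreaRect((W*1000).astype(np.float32))
    print(n,'orange',np.round(ce[i]),np.round(rr[0],1),np.round(rr[1],1),round(rr[2],1),'z',np.median(P[(lab==i)&ok][:,2]))
    # black plate top: depth points at z .08-.095 near the slide
    m=ok&(P[...,2]>.080)&(P[...,2]<.096)&(V<70)&(np.hypot(*(P[...,:2]-W.mean(0)).transpose(2,0,1))<.12)
    if m.sum()>10:
        rr=cv2.minAreaRect((P[m][:,:2]*1000).astype(np.float32)); print(n,'plate top',m.sum(),np.round(rr[0],1),np.round(rr[1],1),round(rr[2],1),'z',np.round(np.median(P[m][:,2]),4))
    # white stop
    m=ok&(P[...,2]>.042)&(P[...,2]<.054)&(V>110)&(S<60)&(np.hypot(*(P[...,:2]-W.mean(0)).transpose(2,0,1))<.24)&(np.abs(P[...,0]-W[:,0].mean())<.1)
    nl,lab,st,ce=cv2.connectedComponentsWithStats(m.astype(np.uint8))
    for i in range(1,nl):
        if st[i,4]>100:
            q=P[lab==i]; rr=cv2.minAreaRect((q[:,:2]*1000).astype(np.float32)); print(n,'white',np.round(ce[i]),np.round(rr[0],1),np.round(rr[1],1),round(rr[2],1),'z',np.round(np.median(q[:,2]),4))
E
python3 - <<'E'
from m import *
for n in("top","side"):
    z=np.load(n+"0.npz"); measure(n,z['p'],z['d'])
E
```

```text
top blue px [340.16135663 325.08633094] rim centre mm [461.9 -99.1] size [66.2 46.1] ang 77.7 z hi/lo [0.0511 0.0254]
top blue px [395.15208748 435.97813121] rim centre mm [ 291.6 -180.9] size [67.4 46.1] ang 27.8 z hi/lo [0.0511 0.0249]
top orange [161. 253.] [589.2 171.2] [72.1 85.9] 75.8 z 0.05871478166247307
top plate top 464 [605.1 228.8] [13.4 78.9] 75.2 z 0.0863
top white [168. 244.] [592.9 182. ] [109.3 119.2] 75.4 z 0.0448
top white [258. 267.] [554.8  32.2] [ 13.6 130.1] 75.2 z 0.0467
side blue px [267.5626072  300.68267581] rim centre mm [464.1 -95.5] size [65.8 47.7] ang 76.2 z hi/lo [0.0548 0.0278]
side blue px [173.55886525 387.24680851] rim centre mm [ 292.2 -177.1] size [74.8 46.6] ang 27.0 z hi/lo [0.0545 0.0275]
side orange [272. 161.] [590.4 175.9] [76.7 86.3] 76.0 z 0.06290859257604847
side plate top 294 [604.8 228.3] [14.3 79.3] 75.6 z 0.0878
side white [272. 166.] [593.7 183.5] [116.4 120.6] 76.2 z 0.0489
side white [287. 221.] [555.6  33.1] [ 16.9 130.1] 75.0 z 0.0506
```

Both views agree to within a few mm. The slide axis is at 75.6°, the stage is about 91 mm from home, and the tool's y axis already lies along both the slide and the box's long side. Next I move to a point behind the push plate with the fingers shut.

```bash
cat > go.py <<'E'
import sys
from h import *
s=manip.sense(); t=np.array([float(a) for a in sys.argv[1:4]]); M=R.from_quat(s['tool_rot']).as_matrix()
d=M.T@(t-s['tcp_pos']); print('t',round(s['t'],2),'tcp',s['tcp_pos'].round(4),'F',s['force'].round(1),'gap',round(s['finger_gap'],3),'units',(d/.5).round(4),'yaw y',np.degrees(np.arctan2(M[1,1],M[0,1])).round(2),'tilt',M[:,2].round(3))
E
r='{"dp":[-0.066,-0.0243,0],"delta_rot":[0,0,0],"fingers":-1}'
python3 -m crank '[{"dp":[-0.066,-0.0243,0],"delta_rot":[0,0,0],"fingers":-1},{"dp":[-0.066,-0.0243,0],"delta_rot":[0,0,0],"fingers":-1},{"dp":[-0.066,-0.0243,0],"delta_rot":[0,0,0],"fingers":-1},{"dp":[-0.066,-0.0243,0],"delta_rot":[0,0,0],"fingers":-1},{"dp":[-0.066,-0.0243,0],"delta_rot":[0,0,0],"fingers":-1},{"dp":[-0.066,-0.0243,0],"delta_rot":[0,0,0],"fingers":-1},{"dp":[-0.066,-0.0243,0],"delta_rot":[0,0,0],"fingers":-1},{"dp":[-0.066,-0.0243,0],"delta_rot":[0,0,0],"fingers":-1},{"dp":[-0.066,-0.0243,0],"delta_rot":[0,0,0],"fingers":-1},{"dp":[-0.066,-0.0243,0],"delta_rot":[0,0,0],"fingers":-1},{"dp":[-0.066,-0.0243,0],"delta_rot":[0,0,0],"fingers":-1},{"dp":[-0.066,-0.0243,0],"delta_rot":[0,0,0],"fingers":-1}]'
python3 go.py .6186 .2823 .130
```

```text
t: 1.1
tcp_pos: [0.5053, 0.3621, 0.3034]
tool_rot: [0.128, 0.992, -0.0, -0.0]
force: [0.8, -0.6, -0.6]
finger_gap: -0.002
gripper_force: 0.0
t 1.1 tcp [0.5053 0.3621 0.3034] F [ 0.8 -0.6 -0.6] gap -0.002 units [-0.2599 -0.0967  0.3467] yaw y 75.34 tilt [-0.001 -0.    -1.   ]
```

```bash
python3 -m crank '[{"dp":[-0.06,-0.022,0],"delta_rot":[0,0,0],"fingers":-1},{"dp":[-0.06,-0.022,0],"delta_rot":[0,0,0],"fingers":-1},{"dp":[-0.06,-0.022,0],"delta_rot":[0,0,0],"fingers":-1},{"dp":[-0.06,-0.022,0.02],"delta_rot":[0,0,0],"fingers":-1},{"dp":[0,0,0.05],"delta_rot":[0,0,0],"fingers":-1},{"dp":[0,0,0.06],"delta_rot":[0,0,0],"fingers":-1},{"dp":[0,0,0.06],"delta_rot":[0,0,0],"fingers":-1},{"dp":[0,0,0.06],"delta_rot":[0,0,0],"fingers":-1},{"dp":[0,0,0.03],"delta_rot":[0,0,0],"fingers":-1},{"dp":[0,0,0],"delta_rot":[0,0,0],"fingers":-1},{"dp":[0,0,0],"delta_rot":[0,0,0],"fingers":-1}]'
python3 go.py .6186 .2823 .130
python3 - <<'E'
from h import *
p,d=manip.snapshot("side"); cv2.imwrite("pics/side1.png",cv2.resize(p[60:260,180:420],None,fx=3,fy=3)[...,::-1])
E
```

```text
t: 2.02
tcp_pos: [0.6087, 0.2902, 0.1626]
tool_rot: [0.128, 0.992, -0.001, -0.001]
force: [0.1, 0.7, 1.0]
finger_gap: 0.001
gripper_force: 0.0
t 2.02 tcp [0.6087 0.2902 0.1626] F [0.1 0.7 1. ] gap 0.001 units [-0.0233 -0.0103  0.0652] yaw y 75.34 tilt [-0.003 -0.001 -1.   ]
```

View pics/side1.png

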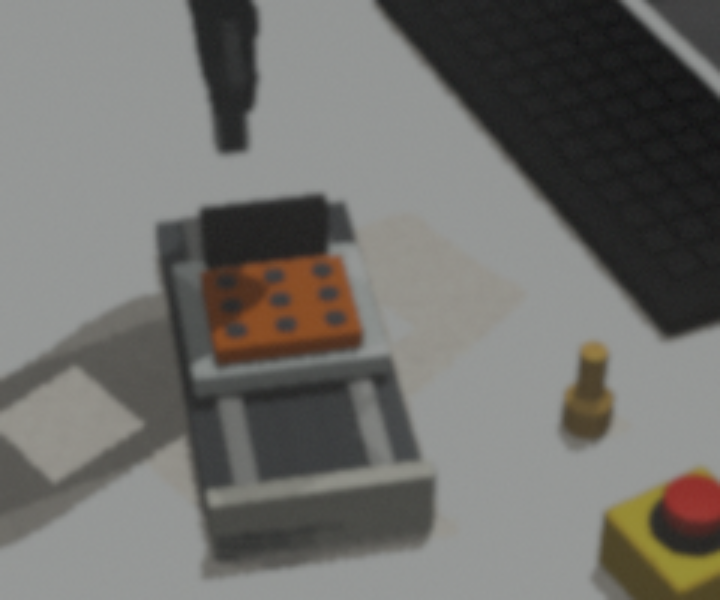

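The side view shows the shut fingertips at (232,150) in the crop, outside the push plate (265,225), with a clear path to it. I lower the tool, then push.

```bash
python3 -m crank '[{"dp":[-0.023,-0.01,0.03],"delta_rot":[0,0,0],"fingers":-1},{"dp":[0,0,0.035],"delta_rot":[0,0,0],"fingers":-1},{"dp":[0,0,0],"delta_rot":[0,0,0],"fingers":-1},{"dp":[0,0,0],"delta_rot":[0,0,0],"fingers":-1}]'
python3 -m crank '[{"dp":[0,-0.02,0],"delta_rot":[0,0,0],"fingers":-1},{"dp":[0,-0.02,0],"delta_rot":[0,0,0],"fingers":-1},{"dp":[0,-0.02,0],"delta_rot":[0,0,0],"fingers":-1},{"dp":[0,-0.02,0],"delta_rot":[0,0,0],"fingers":-1},{"dp":[0,-0.02,0],"delta_rot":[0,0,0],"fingers":-1},{"dp":[0,-0.02,0],"delta_rot":[0,0,0],"fingers":-1},{"dp":[0,-0.02,0],"delta_rot":[0,0,0],"fingers":-1}]'
python3 go.py .5876 .160 .130
```

```text
t: 2.4
tcp_pos: [0.6193, 0.2828, 0.1324]
tool_rot: [0.128, 0.992, 0.0, 0.0]
force: [0.0, 0.3, 0.4]
finger_gap: -0.001
gripper_force: 0.0
t: 2.98
tcp_pos: [0.6018, 0.2144, 0.1323]
tool_rot: [0.128, 0.992, 0.001, 0.001]
force: [0.9, 3.7, 2.9]
finger_gap: 0.003
gripper_force: 2.0
t 2.98 tcp [0.6018 0.2144 0.1323] F [0.9 3.7 2.9] gap 0.003 units [-1.000e-04 -1.124e-01  4.500e-03] yaw y 75.33 tilt [ 0.002  0.001 -1.   ]
```

```bash
python3 -m crank '[{"dp":[0,-0.02,0],"delta_rot":[0,0,0],"fingers":-1},{"dp":[0,-0.02,0],"delta_rot":[0,0,0],"fingers":-1},{"dp":[0,-0.02,0],"delta_rot":[0,0,0],"fingers":-1},{"dp":[0,-0.01,0],"delta_rot":[0,0,0],"fingers":-1},{"dp":[0,-0.01,0],"delta_rot":[0,0,0],"fingers":-1},{"dp":[0,-0.008,0],"delta_rot":[0,0,0],"fingers":-1},{"dp":[0,0,0],"delta_rot":[0,0,0],"fingers":-1}]'
python3 go.py .5876 .160 .130
python3 -m crank '[{"dp":[0,-0.006,0],"delta_rot":[0,0,0],"fingers":-1},{"dp":[0,-0.006,0],"delta_rot":[0,0,0],"fingers":-1},{"dp":[0,0,0],"delta_rot":[0,0,0],"fingers":-1}]'
python3 go.py .5876 .160 .130
```

```text
t: 3.57
tcp_pos: [0.5898, 0.1713, 0.131]
tool_rot: [0.128, 0.992, -0.001, -0.001]
force: [-0.5, 0.2, -0.2]
finger_gap: 0.004
gripper_force: 0.0
t 3.57 tcp [0.5898 0.1713 0.131 ] F [-0.5  0.2 -0.2] gap 0.004 units [-0.0014 -0.023   0.0021] yaw y 75.33 tilt [-0.002 -0.001 -1.   ]
t: 3.82
tcp_pos: [0.5883, 0.1663, 0.131]
tool_rot: [0.127, 0.992, -0.0, -0.001]
force: [0.9, 0.5, 0.0]
finger_gap: -0.005
gripper_force: 0.6
t 3.82 tcp [0.5883 0.1663 0.131 ] F [0.9 0.5 0. ] gap -0.005 units [-0.0018 -0.0125  0.0019] yaw y 75.36 tilt [-0.001 -0.    -1.   ]
```

```bash
for i in 1 2 3; do python3 -m crank '[{"dp":[0,-0.006,0],"delta_rot":[0,0,0],"fingers":-1},{"dp":[0,-0.004,0],"delta_rot":[0,0,0],"fingers":-1},{"dp":[0,0,0],"delta_rot":[0,0,0],"fingers":-1}]' >/dev/null
python3 go.py .5876 .160 .130; done
```

```text
t 4.07 tcp [0.5871 0.1615 0.131 ] F [ 0.9  2.1 -1.4] gap -0.002 units [-0.0018 -0.0026  0.0021] yaw y 75.35 tilt [-0.001 -0.    -1.   ]
t 4.32 tcp [0.5865 0.1592 0.1312] F [ 2.6 11.5 -3.8] gap 0.0 units [-0.0017  0.002   0.0023] yaw y 75.21 tilt [ 0.002  0.005 -1.   ]
t 4.57 tcp [0.5863 0.1586 0.1313] F [ 5.6 26.5 -6.7] gap 0.001 units [-0.0017  0.0034  0.0027] yaw y 75.07 tilt [ 0.006  0.012 -1.   ]
```

Hard contact at 27 N, and it came where home was computed to be. I back off, rise and check.

```bash
python3 -m crank '[{"dp":[0,0.02,0],"delta_rot":[0,0,0],"fingers":-1},{"dp":[0,0.03,0],"delta_rot":[0,0,0],"fingers":-1},{"dp":[0,0.03,0],"delta_rot":[0,0,0],"fingers":-1},{"dp":[0,0.02,-0.02],"delta_rot":[0,0,0],"fingers":-1},{"dp":[0,0,-0.05],"delta_rot":[0,0,0],"fingers":-1},{"dp":[0,0,-0.06],"delta_rot":[0,0,0],"fingers":-1},{"dp":[0,0,-0.05],"delta_rot":[0,0,0],"fingers":-1},{"dp":[0,0,0],"delta_rot":[0,0,0],"fingers":-1}]' >/dev/null
python3 - <<'E'
from m import *
for n in("top","side"):
    p,d=manip.snapshot(n); cv2.imwrite(f"pics/{n}2.png",p[...,::-1]); measure(n,p,d)
    c=cam(n);P=cloud(c,d);hsv=cv2.cvtColor(p,cv2.COLOR_RGB2HSV)
    # rim only, actual depth points at the rim height
    m=(hsv[...,0]>100)&(hsv[...,0]<130)&(hsv[...,1]>120)&(d>0)&(abs(P[...,2]-.051)<.007)&(np.hypot(P[...,0]-.463,P[...,1]+.097)<.06)
    rr=cv2.minAreaRect((P[m][:,:2]*1000).astype(np.float32)); print('rim by depth',m.sum(),rr)
E
python3 go.py .463 -.0973 .19
```

```text
top blue px [339.16872038 325.47582938] rim centre mm [461.9 -99.1] size [66.2 46.1] ang 77.7 z hi/lo [0.0511 0.0251]
top blue px [395.20361083 435.86459378] rim centre mm [ 291.6 -180.9] size [67.4 46.1] ang 27.8 z hi/lo [0.051  0.0245]
top orange [229. 252.] [566.4  81.2] [72.4 85.8] 75.5 z 0.05883038688960329
top plate top 460 [581.5 139. ] [12.8 79.1] 75.6 z 0.0864
top white [244. 250.] [568.6  85.1] [123.  128.8] 75.5 z 0.0456
top white [337. 306.] [494.1 -96.8] [100.7  37. ] 89.8 z 0.0488
rim by depth 352 ((461.9480895996094, -99.03372955322266), (65.92259216308594, 46.14784240722656), 77.504150390625)
side blue px [267.54231434 300.67875648] rim centre mm [464.  -95.2] size [67.5 46.7] ang 77.7 z hi/lo [0.0549 0.0275]
side blue px [173.58890469 387.23613087] rim centre mm [ 292.2 -177.1] size [74.8 46.6] ang 27.0 z hi/lo [0.0546 0.0267]
side orange [287. 197.] [567.2  84.6] [74.8 86.3] 75.3 z 0.06282594058472946
side plate top 396 [582.3 139.9] [18.6 79.6] 77.8 z 0.0892
side white [296. 209.] [569.8  86.6] [126.2 128.2] 75.4 z 0.0497
side white [283. 285.] [486.4 -95.8] [99.1 39.6] 80.5 z 0.0522
rim by depth 188 ((462.30157470703125, -98.018310546875), (66.75369262695312, 44.953861236572266), 77.58198547363281)
t 5.33 tcp [0.5981 0.2007 0.2228] F [ 0.3  1.  -1.7] gap -0.001 units [ 0.1109 -0.645   0.0651] yaw y 75.36 tilt [ 0.002 -0.    -1.   ]
```

View pics/side2.png

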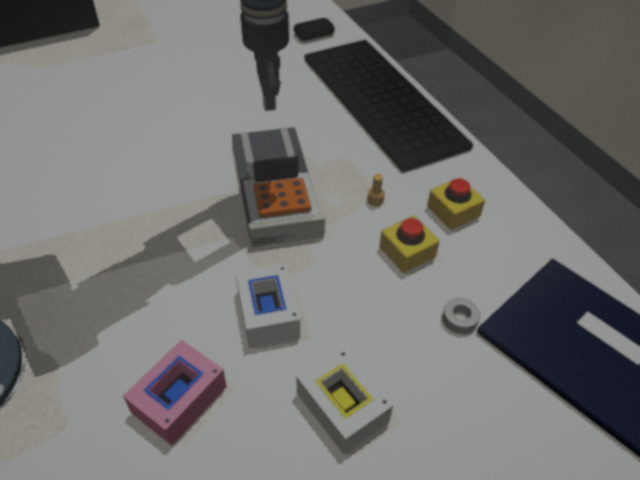

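The stage is against the stop: plate to stop measures 110 mm, 111 expected. The side view agrees, and the blue box is unmoved at (267,298). I now go above the well at (462, -98.5), yaw 77.5°.

```bash
python3 -m crank '[{"dp":[0.009,-0.054,0],"delta_rot":[0,0,0],"fingers":-1},{"dp":[0.009,-0.054,0],"delta_rot":[0,0,0],"fingers":-1},{"dp":[0.009,-0.054,0],"delta_rot":[0,0,0],"fingers":-1},{"dp":[0.009,-0.054,0],"delta_rot":[0,0,0],"fingers":-1},{"dp":[0.009,-0.054,0],"delta_rot":[0,0,0],"fingers":-1},{"dp":[0.009,-0.054,0],"delta_rot":[0,0,0],"fingers":-1},{"dp":[0.009,-0.054,0],"delta_rot":[0,0,0],"fingers":-1},{"dp":[0.009,-0.054,0],"delta_rot":[0,0,0],"fingers":-1},{"dp":[0.009,-0.054,0],"delta_rot":[0,0,0],"fingers":-1},{"dp":[0.009,-0.054,0],"delta_rot":[0,0,0],"fingers":-1},{"dp":[0.009,-0.054,0],"delta_rot":[0,0,0],"fingers":-1},{"dp":[0.009,-0.04,0],"delta_rot":[0,0,-0.006],"fingers":-1}]' >/dev/null
python3 -m crank '[{"dp":[0,0,0],"delta_rot":[0,0,0],"fingers":-1},{"dp":[0,0,0],"delta_rot":[0,0,0],"fingers":-1}]' >/dev/null
python3 go.py .4621 -.0985 .15
```

```text
t 6.5 tcp [ 0.4642 -0.093   0.2204] F [-1.1  0.7 -0.3] gap -0.001 units [ 0.0013 -0.0118  0.1408] yaw y 77.32 tilt [-0.003  0.001 -1.   ]
```

Lower to z = 0.15 (tips at about 77 mm) and take a close look.

```bash
python3 -m crank '[{"dp":[0.001,-0.012,0.04],"delta_rot":[0,0,0],"fingers":-1},{"dp":[0,0,0.05],"delta_rot":[0,0,0],"fingers":-1},{"dp":[0,0,0.05],"delta_rot":[0,0,0],"fingers":-1},{"dp":[0,0,0],"delta_rot":[0,0,0],"fingers":-1},{"dp":[0,0,0],"delta_rot":[0,0,0],"fingers":-1}]' >/dev/null
python3 go.py .4621 -.0985 .095
python3 - <<'E'
from h import *
a,_=manip.snapshot("side"); b,_=manip.snapshot("top")
f=lambda p,u,v:cv2.resize(p[v-75:v+75,u-65:u+65],(390,450),interpolation=cv2.INTER_CUBIC)
cv2.imwrite("pics/close3.png",np.hstack([f(a,267,285),f(b,343,325)])[...,::-1])
E
```

```text
t 6.92 tcp [ 0.4628 -0.097   0.1502] F [0.5 0.5 0.3] gap 0.003 units [ 0.0002 -0.0034  0.1104] yaw y 77.56 tilt [-0.004  0.002 -1.   ]
```

View pics/close3.png

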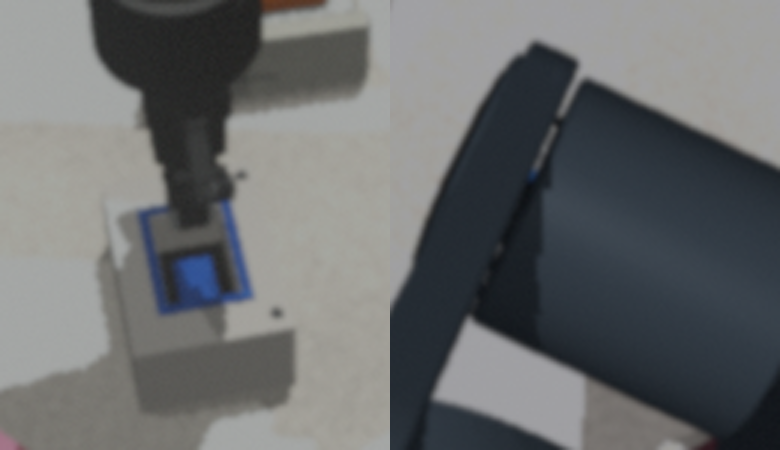

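The close-up from the side shows the fingertips at (192,222) in the crop, in line with the well. The key is at (200,275), still below them. The arm hides the top view. I check the tip by ray against the nominal position.

```bash
python3 - <<'E'
from h import *
c=cam("side")
for z in(.072,.077,.082): print(z,onplane(c,np.array([266.,260,271]),np.array([284.,284,284]),z).round(4))
E
python3 -m crank '[{"dp":[0,-0.003,0.02],"delta_rot":[0,0,0],"fingers":-1},{"dp":[0,0,0.02],"delta_rot":[0,0,0],"fingers":-1},{"dp":[0,0,0.016],"delta_rot":[0,0,0],"fingers":-1},{"dp":[0,0,0],"delta_rot":[0,0,0],"fingers":-1},{"dp":[0,0,0],"delta_rot":[0,0,0],"fingers":-1}]' >/dev/null
python3 go.py .4621 -.0985 .096
```

```text
0.072 [[ 0.4644 -0.0936  0.072 ]
 [ 0.4564 -0.0897  0.072 ]
 [ 0.4712 -0.0968  0.072 ]]
0.077 [[ 0.4631 -0.0973  0.077 ]
 [ 0.4551 -0.0935  0.077 ]
 [ 0.4698 -0.1005  0.077 ]]
0.082 [[ 0.4618 -0.101   0.082 ]
 [ 0.4538 -0.0972  0.082 ]
 [ 0.4685 -0.1042  0.082 ]]
t 7.43 tcp [ 0.4633 -0.0996  0.1239] F [-0.1  0.1  0.3] gap 0.005 units [0.0029 0.0017 0.0558] yaw y 77.52 tilt [ 0.001 -0.    -1.   ]
```

```bash
python3 -m crank '[{"dp":[0.002,0.001,0.014],"delta_rot":[0,0,0],"fingers":-1},{"dp":[0,0,0.014],"delta_rot":[0,0,0],"fingers":-1},{"dp":[0,0,0.012],"delta_rot":[0,0,0],"fingers":-1},{"dp":[0,0,0],"delta_rot":[0,0,0],"fingers":-1},{"dp":[0,0,0],"delta_rot":[0,0,0],"fingers":-1}]' >/dev/null
python3 go.py .4621 -.0985 .096
python3 -m crank '[{"dp":[0,0,0.006],"delta_rot":[0,0,0],"fingers":-1},{"dp":[0,0,0],"delta_rot":[0,0,0],"fingers":-1}]' >/dev/null
python3 go.py .4621 -.0985 .096
```

```text
t 7.85 tcp [ 0.4619 -0.0989  0.1029] F [-0.1  0.1  0.9] gap -0.002 units [-0.0002  0.0009  0.0137] yaw y 77.5 tilt [-0.001  0.001 -1.   ]
t 8.02 tcp [ 0.4624 -0.0991  0.1002] F [ 0.2 -0.1  1.6] gap 0.003 units [0.0008 0.0011 0.0085] yaw y 77.5 tilt [ 0. -0. -1.]
```

```bash
for i in 1 2 3; do python3 -m crank '[{"dp":[0,0,0.005],"delta_rot":[0,0,0],"fingers":-1},{"dp":[0,0,0],"delta_rot":[0,0,0],"fingers":-1}]' >/dev/null
python3 go.py .4621 -.0985 .096; done
```

```text
t 8.18 tcp [ 0.4624 -0.0991  0.098 ] F [1.  0.1 4.2] gap -0.002 units [0.0008 0.0011 0.0039] yaw y 77.5 tilt [ 0.001 -0.    -1.   ]
t 8.35 tcp [ 0.4624 -0.0991  0.0957] F [0.4 0.3 5.6] gap 0.002 units [ 0.0008  0.0011 -0.0006] yaw y 77.5 tilt [ 0.001 -0.    -1.   ]
t 8.52 tcp [ 0.4623 -0.0991  0.0953] F [-3.7  1.8 25.8] gap 0.001 units [ 0.0007  0.0011 -0.0013] yaw y 77.52 tilt [ 0.002 -0.001 -1.   ]
```

The key is bottomed at 26 N. I hold it for more than 2 s, then withdraw.

```bash
for i in 1 2 3; do python3 -m crank '[{"dp":[0,0,0],"delta_rot":[0,0,0],"fingers":-1},{"dp":[0,0,0],"delta_rot":[0,0,0],"fingers":-1},{"dp":[0,0,0],"delta_rot":[0,0,0],"fingers":-1},{"dp":[0,0,0],"delta_rot":[0,0,0],"fingers":-1},{"dp":[0,0,0],"delta_rot":[0,0,0],"fingers":-1},{"dp":[0,0,0],"delta_rot":[0,0,0],"fingers":-1},{"dp":[0,0,0],"delta_rot":[0,0,0],"fingers":-1},{"dp":[0,0,0],"delta_rot":[0,0,0],"fingers":-1},{"dp":[0,0,0],"delta_rot":[0,0,0],"fingers":-1},{"dp":[0,0,0],"delta_rot":[0,0,0],"fingers":-1}]' >/dev/null; python3 go.py .4621 -.0985 .096; done
python3 -m crank '[{"dp":[0,0,-0.01],"delta_rot":[0,0,0],"fingers":-1},{"dp":[0,0,-0.02],"delta_rot":[0,0,0],"fingers":-1},{"dp":[0,0,-0.03],"delta_rot":[0,0,0],"fingers":-1},{"dp":[0,0,-0.04],"delta_rot":[0,0,0],"fingers":-1},{"dp":[0,0,-0.05],"delta_rot":[0,0,0],"fingers":-1},{"dp":[0,0,-0.06],"delta_rot":[0,0,0],"fingers":-1},{"dp":[0,0,-0.06],"delta_rot":[0,0,0],"fingers":-1},{"dp":[0,0,0],"delta_rot":[0,0,0],"fingers":-1},{"dp":[0,0,0],"delta_rot":[0,0,0],"fingers":-1},{"dp":[0,0,0],"delta_rot":[0,0,0],"fingers":-1}]' >/dev/null
python3 go.py .4621 -.0985 .096
python3 - <<'E'
from m import *
p,d=manip.snapshot("side"); cv2.imwrite("pics/side4.png",p[...,::-1]); measure("side",p,d)
E
```

```text
t 9.35 tcp [ 0.4623 -0.0991  0.0953] F [-2.7  0.4 26.1] gap 0.0 units [ 0.0006  0.001  -0.0013] yaw y 77.52 tilt [ 0.002 -0.001 -1.   ]
t 10.18 tcp [ 0.4623 -0.0991  0.0953] F [-4.3  0.8 26.3] gap -0.002 units [ 0.0007  0.001  -0.0013] yaw y 77.52 tilt [ 0.002 -0.001 -1.   ]
t 11.02 tcp [ 0.4623 -0.0991  0.0953] F [-3.2  0.7 26. ] gap -0.001 units [ 0.0007  0.0011 -0.0013] yaw y 77.51 tilt [ 0.002 -0.001 -1.   ]
t 11.85 tcp [ 0.4617 -0.0988  0.2277] F [ 0.1  0.2 -0. ] gap -0.001 units [-0.0008  0.0007  0.2633] yaw y 77.51 tilt [-0.001  0.    -1.   ]
side blue px [268.69375    300.53333333] rim centre mm [463.6 -95.3] size [67.5 45.8] ang 78.0 z hi/lo [0.0543 0.0279]
side blue px [174.76416539 387.12863706] rim centre mm [ 292.6 -176.9] size [73.9 46.6] ang 27.0 z hi/lo [0.0546 0.028 ]
side orange [292. 197.] [580.9  80.9] [76.4 57.6] 75.3 z 0.06272535878197527
side plate top 90 [610.6 131.7] [13.3 19.1] 82.6 z 0.089
side white [304. 207.] [587.5  80.6] [124.9  88.4] 77.2 z 0.0495
side white [285. 285.] [495.2 -98. ] [101.8  29.8] 86.5 z 0.0524
```

View pics/side4.png

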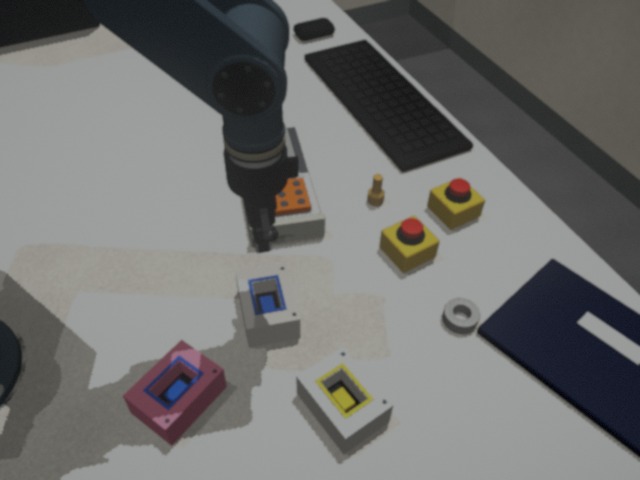

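The side view shows the blue box unmoved at (267,298) with its key up again. The stage edge is still at the stop (293,225), and everything else is where it was. The robot is clear, so I hand in.

```bash
python3 -c "
from station import manip
print(manip.sign_off())"
```

```text
the job is handed in; nothing more can be done
None
```

The job is handed in after about 12 s of robot time: the stage was pushed home against its stop, then the blue key was held fully down for about 2.5 s and released, and in the last picture the stage was still home and nothing else had moved.

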